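Test the conveyor's latching stop and restart it

ROBOT

A 6-joint arm with a two-finger parallel gripper is mounted at the origin on the work surface. World frame = base frame: x ahead of the robot, y to its left, z up, the work surface at z = 0. Lengths are in mm, angles in rad, forces in N, time in s.
With the tool pointing down it reaches from about 225 to 875 mm from the base axis. Payload 3.4 kg.
Tool frame: the origin (TCP) lies midway between the tips of the shut fingers; the grasp point (between the pads) lies 19 mm behind it; z points along the fingers, y is the line along which they close (so a half turn about z gives the same grasp; the last joint's range is limited). The gripper opens to 85 mm and grips with 20 to 120 N. Pads are 22 mm wide; open, the fingers measure 114 mm over their backs; the gripper's body (76 mm by 85 mm) begins 54 mm behind the grasp point. The pads swing forward as they close: fully open they stand 13 mm farther back than shut.
Start: joints at [1.203, 0.276, 1.505, -0, 1.361, -0.121], TCP at [140.489, 557.607, 231.328] pointing down, gripper open.
Joint ranges: [-2.89, 2.89], [-0.75, 2.08], [0.22, 2.7], [-1.18, 4.32], [0.11, 2.71], [-2.7, 2.7]. Speed limits (rad/s): [2.57, 2.57, 3.14, 3.14, 3.14, 3.14].

INTERFACE

Orientations are given as [roll, pitch, yaw] about the fixed x, y, z axes, in that order (R = Rz(yaw) Ry(pitch) Rx(roll)).
In Python, from rig import env gives the robot as it stands.
- The arm moves only by the shell command python3 -m inch 'ROWS' [FORCE]. ROWS is JSON, a list that holds one entry, the list of rows, each a list of 7 numbers: the shift along the tool's x, y, z in mm, then the turn, a rotation vector about the tool's x, y, z in degrees, then the opening, from 0 (shut) to 1 (fully open). In form: [[[x, y, z, rx, ry, rz, grip], ...]]. A call has 1 to 20 rows; each row shifts and turns the commanded pose from where the row before left it, along the tool's axes as they then stand; what a row does not reach is not made up. A row lasts 1/10 s, in which the tool goes at most 50 mm and 8.59 degrees, less where a joint would pass 70% of its speed; a pose out of reach is approached as far as the arm can. A call with a gripper value outside its range is refused whole. The fingers move at their own pace and stop on an object; FORCE is the grip in N (left out, the last holds). Time passes only in rows, so rows that do not move let the fingers close. It gives the time, the measured TCP pose, the force, the opening and the grip force at its end, in the units of the state.
- env.read_state(): the state, without advancing time (a new reading comes with each control period).
- env.read_camera(name): name is "side" or "top"; returns the picture (420x560x3 uint8, red, green, blue); there is no depth.
- env.camera_params(name): a dict with "K" (3x3 intrinsics, pixels), "view" (4x4, takes a point from world to camera coordinates). Camera axes: x right, y down, z forward; pixel columns grow to the right and rows downward; lengths in mm; the calibration is good to about 2 mm. A picture is of the moment at which its call begins. camera_params takes no time and is no camera call.
- env.finish_job(): hands the job in; it is judged then, once.
Trained networks look in the newest picture that a camera, given by its name, has taken for a name from the list of things; names that differ only in an ending like _2 or _b are one class to them, and where a whole thing is asked for, a point or a joint stands for the part that bears it (a point fixed in the world has none). Each returns a list of dicts, best first, with "conf" (0 to 1); they miss things now and then, are a little off and sometimes report something else, mostly with a low value. They report only what shows in the picture. A call takes as long as a camera call.
- env.silhouettes(camera, name): "mask" (420x560 bool, what is visible of it) and "position" ([column, row] in pixels, amid what is visible of it).
The state is a dict: "time": time; "joints": joint angles; "joint_velocities": joint speeds; "joint_efforts": joint torques, N m; "eef_pos": TCP position; "tool_rot": TCP orientation; "force": force on the tool from outside, world axes, zero at the start; "ft_torque": the same for the moment, N m; "gripper_width": opening from 0.0 (shut) to 1.0 (fully open); "gripper_force": force on a finger pad.
Only numpy, scipy, OpenCV 4.12 (cv2) and the standard library are available. Lean on these libraries where they do the work, as an engineer would, in place of code of your own. Each camera call takes 0.05 s, during which the arm holds its last target. There are 200 camera calls.

TASK

Test the stop of the bench conveyor: with the fingertips press the three-lobed mushroom head down until it latches and stays in by itself, then push one of its lobes round clockwise (seen from above) until the head releases and pops back out, and last press the flat round start button on the other box fully in and let it come out. Do not grip the mushroom head or ram it, and leave the chucks, wrench, can and carton on the bench where they are, neither lifted nor shoved.

Things in the scene. Friction and masses are not known exactly. Their poses are not given: they have to be found in the camera images.
- stop_box: stop station, a cast aluminium box 120 x 120 mm, 60 mm high, bolted down (cannot move). Origin: centre of its underside on the bench; z up, x and y along its sides. The mushroom head stands on its middle; the head's axis is this body's z axis.
- stop_head: the dark grey mushroom head with three lobes, turning and moving with the button. Origin: on the axis at its underside, 83 mm above the bench when out (23 mm over the box). Round core 60 mm in diameter, a low dome 25.5 mm high in the middle, 21 mm at 24 mm radius; stem below 38 mm diameter. With the twist at 0 its x axis is that of stop_box. A push beside it needs under 5 N; over 35 N there (60 N on top) is too much.
- stop_lobe (a point): middle of the outer end of one lobe, 45 mm from the axis, 8 mm above the head's underside. The three lobes lie at 60, 180 (this one) and 300 degrees from stop_head's x axis, counter-clockwise seen from above; each is 28 mm wide with flat parallel flanks and 16 mm high (up from the underside). The gaps between them are centred at 0, 120 and 240 degrees.
- stop_top (a point): top of the mushroom's dome, on the axis: 108.5 mm above the bench when out. Moves with the head.
- stop_press (a joint): how far the mushroom is pressed in, m: 0 out, 0.020 at the bottom stop. Sprung outwards: about 2 N to start, 5 N on the way, 6.5 N at the bottom. Pressed beyond about 0.012 and let go it stays latched at about 0.010; otherwise it comes back to 0. Pulling does not release it.
- stop_twist (a joint): twist of the mushroom head, rad: 0 at rest, growing clockwise seen from above to a stop at 1.1 (it cannot turn the other way). Sprung back to 0, 0.05 N m at 0 and 0.12 N m at the stop. A latched head is freed at about 0.5 and pops up 10 mm; let go, it turns back to 0.
- start_box: start station, a box of the same size as stop_box, bolted down, with a flat round push button on its middle. Origin: centre of its underside; z up. The two boxes change places.
- start_top (a point): centre of the top of the flat start button, dark grey, 34 mm in diameter, in a 50 mm dark collar 12 mm high on the box; the button's top stands 82 mm above the bench when out, 10 mm over the collar. Moves with the button.
- start (a joint): how far the start button is pressed, m: 0 out, 0.006 fully in. Sprung outwards, 5 N at the bottom; comes back by itself.
- chuck_a: loose steel drill chuck standing upright, 40 mm diameter, 68 mm high, between the boxes; origin at the middle of its foot; leave alone
- chuck_b: as chuck_a, farther back
- chuck_c: as chuck_a, near the robot on its right
- wrench: loose open-ended wrench 170 mm long lying near the robot on its left; leave alone
- oil_can: loose grey can, 56 mm diameter, 110 mm high, at the left; origin under its middle; leave alone
- carton: loose cardboard carton 110 x 150 mm, 70 mm high, at the right; origin under its middle; leave alone

How it is judged (in metres and radians):
On the way, in this order (a step that is already met when the one before it is completed fails the run):
1. the mushroom stays pressed in, with no finger on it (value of joint stop_press between 0.008 and 0.0125 m and contact force between the fingers and stop_head below 0.3 N), for 0.2 s.
2. the head has been twisted clockwise while latched (value of joint stop_twist above 0.2 rad).
3. the mushroom has popped back out (value of joint stop_press below 0.0025 m), for 0.1 s.
4. the start button is pressed fully in (value of joint start above 0.0045 m), for 0.05 s.
At the end, for the whole second after the job is handed in: mushroom out (within 2.5 mm) and turned back (within 0.12 rad), start button out (within 1.5 mm), every loose thing within 30 mm of where it stood (value of joint stop_press below 0.0025 m and value of joint stop_twist below 0.12 rad and value of joint start below 0.0015 m and distance of each of chuck_a, chuck_b, chuck_c, wrench, oil_can, carton from where it was at the start of the episode below 0.03 m); the robot touches nothing.
It fails at once if the mushroom head is gripped: fingers beside it, not on top of it, bear on it with over 35 N (z of the grasp point in the frame of stop_head below 0.03 m and contact force between the fingers and stop_head above 35 N).
It fails at once if the mushroom head is rammed (over 60 N from the fingers) (contact force between the fingers and stop_head above 60 N).
It fails at once if a loose thing is shoved, lifted or carried (moved over 30 mm) (distance of any of chuck_a, chuck_b, chuck_c, wrench, oil_can, carton from where it was at the start of the episode above 0.03 m).
It also fails if it takes over 51 s, if anything falls off the work surface, if the arm or the gripper's body presses on something with over 40 N, if the wrist force passes 120 N, or if a joint passes its speed limit or range.

## Working session

There is one attempt and no reset: what is moved stays moved. The work goes in short steps, Python scripts to look and compute and a shell command to move; the robot and the scene stay as the last step left them, time stands still between calls to the robot, and variables do not carry over. Pictures are saved under pics/ and viewed, at most 10 in all, crops included, and the job is handed in when it is done.

```bash
mkdir -p pics; ls
cat > h.py <<'E'
from rig import env
import numpy as np, cv2
def ray(cam,px):
    p=env.camera_params(cam);K=np.array(p["K"]);V=np.array(p["view"])
    R=V[:3,:3];o=-R.T@V[:3,3];d=R.T@np.linalg.inv(K)@np.array([px[0],px[1],1.]);return o,d
def atz(cam,px,z):
    o,d=ray(cam,px);return o+d*(z-o[2])/d[2]
def proj(cam,P):
    p=env.camera_params(cam);K=np.array(p["K"]);V=np.array(p["view"])
    c=V[:3,:3]@np.array(P,float)+V[:3,3];q=K@c;return q[:2]/q[2]
E
python3 - <<'E'
from h import *
ims={c:env.read_camera(c) for c in("side","top")}
for c in ims: cv2.imwrite(f"pics/{c}0.png",ims[c][...,::-1])
s=env.read_state();print(s["eef_pos"],s["tool_rot"],s["force"],s["time"])
for c in ims:
  o,_=ray(c,(0,0));print(c,o)
  for n in("stop_box","stop_head","start_box","start_top","chuck_a","oil_can","carton","wrench"):
    for r in env.silhouettes(c,n)[:4]: print(c,n,round(r["conf"],2),np.round(r["position"]),r["mask"].sum(),atz(c,r["position"],{"stop_head":100,"start_top":80,"chuck_a":68,"oil_can":110,"carton":70}.get(n,60)).round())
E
```

```text
pics
[140.3166259  557.12906149 230.54194   ] [-3.13998277e+00 -2.07141867e-04  2.89475565e+00] [-0.01125286  0.06322311 -0.48899617] 0.1
side [ 276.70854602 -833.565421    657.62538481]
side stop_box 0.84 [270. 172.] 1590 [543. 216.  60.]
side stop_head 0.81 [270. 156.] 288 [552. 243. 100.]
side start_box 0.98 [317. 265.] 3246 [ 533. -210.   60.]
side start_top 0.53 [280. 220.] 318 [497. -52.  80.]
side start_top 0.52 [316. 247.] 152 [ 542. -173.   80.]
side chuck_a 0.69 [230. 260.] 387 [ 355. -146.   68.]
side chuck_a 0.59 [339. 216.] 312 [645. -64.  68.]
side chuck_a 0.57 [278. 222.] 330 [493. -44.  68.]
side oil_can 0.79 [254. 140.] 451 [526. 346. 110.]
side oil_can 0.36 [318. 246.] 175 [ 534. -206.  110.]
side carton 0.93 [377. 370.] 5605 [ 532. -482.   70.]
side carton 0.71 [218. 216.] 417 [357.  22.  70.]
side wrench 0.93 [212. 219.] 354 [343.  29.  60.]
side wrench 0.62 [270. 158.] 424 [567. 307.  60.]
top [ 412.24198727  -28.47506677 1377.8984418 ]
top stop_box 0.8 [193. 196.] 1514 [548. 245.  60.]
top stop_head 0.91 [189. 188.] 445 [568. 249. 100.]
top start_box 0.64 [270. 212.] 106 [504.  -3.  60.]
top start_box 0.27 [327. 202.] 64 [ 541. -185.   60.]
top start_box 0.26 [417. 201.] 1881 [ 551. -474.   60.]
top chuck_a 0.49 [302. 260.] 129 [ 354. -110.   68.]
top chuck_a 0.43 [266. 214.] 103 [496.   8.  68.]
top chuck_a 0.42 [273. 159.] 93 [674.  -9.  68.]
top oil_can 0.66 [131. 190.] 432 [558. 426. 110.]
top oil_can 0.31 [267. 212.] 110 [499.   4. 110.]
top wrench 0.75 [232. 261.] 237 [346. 111.  60.]
```

Run:
```python
import cv2
t=cv2.imread("pics/top0.png");s=cv2.imread("pics/side0.png")
cv2.imwrite("pics/t1.png",cv2.resize(t[120:320,100:367],None,fx=3,fy=3,interpolation=cv2.INTER_CUBIC))
cv2.imwrite("pics/s1.png",cv2.resize(s[100:320,190:390],(720,600)[::1] if 0 else None,fx=2.7,fy=2.7,interpolation=cv2.INTER_CUBIC))
```

```text
(no output)
```

View pics/t1.png

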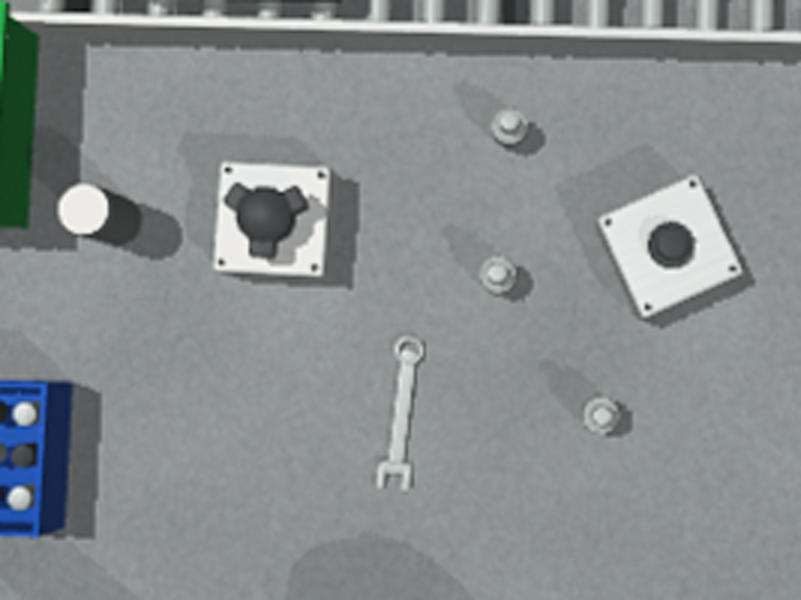

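View pics/s1.png

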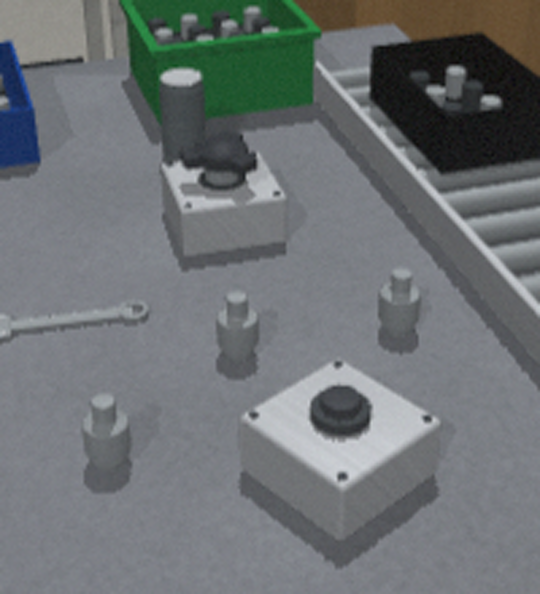

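The top crop shows the stop head at about (265,215) with lobes pointing down, up-left and up-right. The stop box screws are at (228,169), (323,174), (316,268) and (221,262). The start button is at (671,243), with the chucks, wrench and can clear of both boxes. The side crop shows the start box screws around (340,418).

Run:
```python
from h import *
T=lambda L:[(x/3+100-.33,y/3+120-.33) for x,y in L]
S=lambda L:[(x/2.7+190-.3,y/2.7+100-.3) for x,y in L]
for n,c,L in(("stop","top",T([(228,169),(323,174),(316,268),(221,262)])),("start","top",T([(605,222),(692,183),(735,268),(648,307)])),("start","side",S([(253,414),(338,365),(427,419),(342,477)])),("stop2","side",S([(188,206),(276,194)]))):
    P=np.array([atz(c,p,60.5)[:2] for p in L]);print(n,c,P.round().tolist(),P.mean(0).round(1))
    d=np.diff(np.vstack([P,P[:1]]),axis=0);print(np.degrees(np.arctan2(d[:,1],d[:,0])).round(1),np.linalg.norm(d,axis=1).round(1))
# head silhouettes vs dome prediction, both views
m={}
for c in("top","side"):
    env.read_camera(c)
    for n in("stop_head","stop_top"):
      for r in env.silhouettes(c,n)[:1]: m[c]=r["position"];print(c,n,r["conf"],r["position"],np.array(cv2.boundingRect(r["mask"].astype(np.uint8))))
for P in([548,243,96],[556,243,96]):print([proj(c,P).round(1) for c in("top","side")])
```

```text
stop top [[612.0, 303.0], [609.0, 201.0], [508.0, 204.0], [512.0, 306.0]] [560.3 253.5]
[-91.5 178.   87.9  -1.7] [102.5 101.6 101.9 100.6]
start top [[566.0, -104.0], [610.0, -196.0], [520.0, -244.0], [476.0, -151.0]] [ 542.7 -173.7]
[ -64.3 -152.3  115.6   28. ] [102.7 102.1 102.2 101.9]
start side [[475.0, -150.0], [564.0, -109.0], [608.0, -198.0], [519.0, -242.0]] [ 541.7 -174.7]
[  24.8  -63.7 -154.   115.5] [ 98.4  99.4  99.8 101.4]
stop2 side [[507.0, 203.0], [606.0, 200.0]] [556.7 201.5]
[ -2. 178.] [98.6 98.6]
top stop_head 0.67 [188.4, 190.0] [175 181  28  26]
top stop_top 0.69 [187.6, 191.3] [175 181  28  26]
side stop_head 0.81 [271.4, 155.3] [256 148  29  17]
side stop_top 0.82 [272.2, 157.9] [257 149  29  16]
[array([191.1, 195. ]), array([268.9, 157.2])]
[array([191.3, 192.5]), array([271.5, 156.8])]
```

```bash
python3 -m inch '[[[0,0,0,0,0,-6.2,0],[0,0,0,0,0,-6.1,0],[-28.6,-19.4,0,0,0,0,0],[-28.6,-19.4,0,0,0,0,0],[-28.6,-19.4,0,0,0,0,0],[-28.6,-19.4,0,0,0,0,0],[-28.6,-19.4,0,0,0,0,0],[-28.6,-19.4,0,0,0,0,0],[-28.6,-19.4,0,0,0,0,0],[-28.6,-19.4,0,0,0,0,0],[-28.6,-19.4,0,0,0,0,0],[-28.6,-19.4,0,0,0,0,0],[-28.6,-19.4,0,0,0,0,0],[-28.6,-19.4,0,0,0,0,0],[-28.6,-19.4,0,0,0,0,0],[-28.6,-19.4,0,0,0,0,0],[-28.6,-19.4,0,0,0,0,0],[0,0,30,0,0,0,0],[0,0,30,0,0,0,0],[0,0,20,0,0,0,0]]]'
python3 -m inch '[[[0,0,0,0,0,0,0],[0,0,0,0,0,0,0]]]'
```

```text
time: 3.2
eef_pos: [559.3, 252.2, 149.2]
tool_rot: [-3.141, -0.002, 3.108]
force: [0.4, 0.1, -0.1]
gripper_width: 0.003
gripper_force: 0.0
time: 3.4
eef_pos: [560.2, 253.1, 151.6]
tool_rot: [3.141, 0.0, 3.109]
force: [-0.4, -0.0, 0.3]
gripper_width: -0.005
gripper_force: 0.0
```

```bash
python3 -m inch '[[[0,0,12,0,0,0,0],[0,0,12,0,0,0,0],[0,0,10,0,0,0,0],[0,0,3,0,0,0,0],[0,0,3,0,0,0,0],[0,0,3,0,0,0,0],[0,0,3,0,0,0,0],[0,0,3,0,0,0,0],[0,0,3,0,0,0,0],[0,0,3,0,0,0,0],[0,0,2,0,0,0,0],[0,0,0,0,0,0,0],[0,0,0,0,0,0,0]]]'
```

```text
time: 4.7
eef_pos: [560.3, 253.1, 94.7]
tool_rot: [3.141, 0.001, 3.109]
force: [-0.2, 0.1, 5.6]
gripper_width: -0.004
gripper_force: 2.5
```

```bash
python3 -m inch '[[[0,0,2,0,0,0,0],[0,0,0.5,0,0,0,0],[0,0,0,0,0,0,0]]]'; python3 -m inch '[[[0,0,-5,0,0,0,0],[0,0,-10,0,0,0,0],[0,0,-25,0,0,0,0],[0,0,-20,0,0,0,0],[0,0,0,0,0,0,0],[0,0,0,0,0,0,0],[0,0,0,0,0,0,0]]]'
python3 - <<'E'
from h import *
for c in("side",):
    I=env.read_camera(c)
    for r in env.silhouettes(c,"stop_head")[:1]: print(c,r["conf"],r["position"],cv2.boundingRect(r["mask"].astype(np.uint8)))
    cv2.imwrite("pics/s2.png",cv2.resize(I[80:240,180:370],None,fx=3,fy=3,interpolation=cv2.INTER_CUBIC)[...,::-1])
E
```

```text
time: 5.0
eef_pos: [560.3, 253.1, 92.2]
tool_rot: [3.141, 0.001, 3.109]
force: [-1.5, -0.0, 5.0]
gripper_width: 0.0
gripper_force: 2.8
time: 5.7
eef_pos: [559.0, 252.7, 150.5]
tool_rot: [-3.141, -0.002, 3.109]
force: [-1.0, 0.6, 0.6]
gripper_width: -0.003
gripper_force: 0.0
side 0.84 [266.0, 159.0] (257, 152, 28, 16)
```

View pics/s2.png

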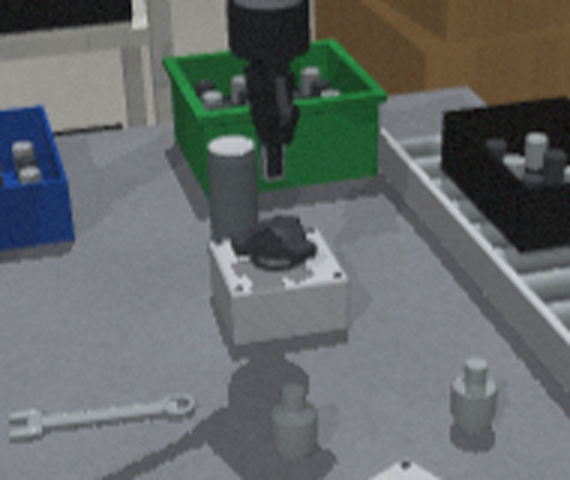

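The side crop shows the head at (278,245), about 4 px (10 mm) lower than before and free of the finger, so it is latched.

```bash
python3 -m inch '[[[23,-19,0,0,0,0,0],[23,-19,0,0,0,0,0],[0,0,0,0,0,0,0],[0,0,20,0,0,0,0],[0,0,20,0,0,0,0],[0,0,15,0,0,0,0],[0,0,10,0,0,0,0],[0,0,5,0,0,0,0],[0,0,5,0,0,0,0],[0,0,0,0,0,0,0],[0,0,0,0,0,0,0]]]'
python3 - <<'E'
from h import *
I=[env.read_camera("top")[150:230,150:240],env.read_camera("side")[110:190,225:315]]
cv2.imwrite("pics/b3.png",cv2.resize(np.hstack(I),None,fx=4.4,fy=4.4,interpolation=cv2.INTER_CUBIC)[...,::-1])
E
```

```text
time: 6.9
eef_pos: [513.1, 216.6, 77.2]
tool_rot: [3.141, 0.001, 3.11]
force: [-0.4, 0.4, -0.3]
gripper_width: -0.001
gripper_force: 0.0
```

View pics/b3.png

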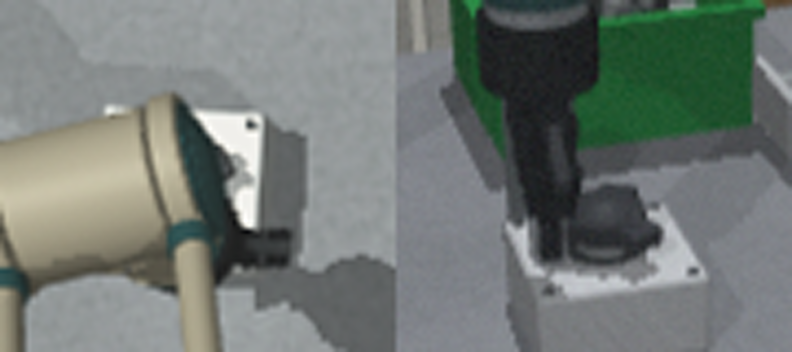

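The left (top) view is mostly blocked by the arm. The side view shows the shut fingers at about (550,245), beside the head in the near gap and clear of it.

```bash
python3 -m inch '[[[0,3,1,0,0,0,0],[0,3,0,0,0,0,0],[0,3,0,0,0,0,0],[0,3,0,0,0,0,0],[0,3,0,0,0,0,0],[0,3,0,0,0,0,0],[0,3,0,0,0,0,0],[0,0,0,0,0,0,0]]]';python3 -m inch '[[[0,3,0,0,0,0,0],[0,3,0,0,0,0,0],[0,3,0,0,0,0,0],[0,3,0,0,0,0,0],[0,0,0,0,0,0,0]]]'
python3 - <<'E'
from h import *
I=env.read_camera("side")
for r in env.silhouettes("side","stop_head")[:1]: print(r["conf"],r["position"],cv2.boundingRect(r["mask"].astype(np.uint8)))
cv2.imwrite("pics/b4.png",cv2.resize(I[110:190,225:315],None,fx=6,fy=6,interpolation=cv2.INTER_CUBIC)[...,::-1])
E
```

```text
time: 7.8
eef_pos: [512.6, 237.6, 75.6]
tool_rot: [-3.141, -0.001, 3.11]
force: [-1.8, -1.6, 1.4]
gripper_width: -0.002
gripper_force: 1.1
time: 8.3
eef_pos: [514.6, 250.2, 75.9]
tool_rot: [3.141, 0.002, 3.11]
force: [-1.0, -1.5, 0.9]
gripper_width: 0.004
gripper_force: 1.0
0.71 [269.2, 155.7] (261, 149, 24, 18)
```

View pics/b4.png

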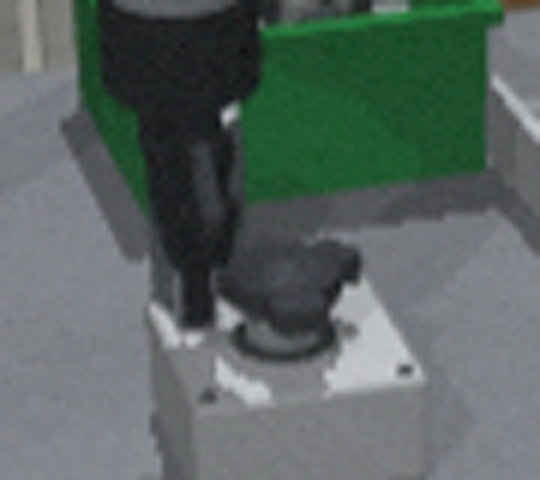

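The head has popped up again: the stem shows at (285,335) and the mask top is back at row 149, with the lobe twisted. I'll back off the way the fingers came, then go up.

```bash
python3 -m inch '[[[1,-6,0,0,0,0,0],[1,-6,0,0,0,0,0],[1,-6,0,0,0,0,0],[1,-6,0,0,0,0,0],[1,-6,0,0,0,0,0],[1,-6,0,0,0,0,0],[0,-2,0,0,0,0,0],[0,0,-15,0,0,0,0],[0,0,-20,0,0,0,0],[0,0,-20,0,0,0,0],[0,0,-20,0,0,0,0],[0,0,0,0,0,0,0],[0,0,0,0,0,0,0]]]'
python3 - <<'E'
from h import *
s=env.read_state();p=s["eef_pos"];y=s["tool_rot"][2];d=np.array([542.2,-174.2])-p[:2]
print(p,y,d@[np.cos(y),np.sin(y)],d@[np.sin(y),-np.cos(y)])
env.read_camera("side")
for r in env.silhouettes("side","stop_head")[:1]: print(r["conf"],r["position"],cv2.boundingRect(r["mask"].astype(np.uint8)))
E
```

```text
time: 9.7
eef_pos: [506.5, 211.7, 150.7]
tool_rot: [3.141, 0.0, 3.109]
force: [-0.7, -1.1, -0.1]
gripper_width: 0.005
gripper_force: 0.0
[506.54430977 211.68723686 150.74231893] 3.1094902386815555 -48.02310358963966 -384.54397581706075
0.67 [269.1, 155.6] (257, 149, 28, 16)
```

```bash
python3 -m inch '[[[-3,-24,0,0,0,0,0],[-3,-24,0,0,0,0,0],[-3,-24,0,0,0,0,0],[-3,-24,0,0,0,0,0],[-3,-24,0,0,0,0,0],[-3,-24,0,0,0,0,0],[-3,-24,0,0,0,0,0],[-3,-24,0,0,0,0,0],[-3,-24,0,0,0,0,0],[-3,-24,0,0,0,0,0],[-3,-24,0,0,0,0,0],[-3,-24,0,0,0,0,0],[-3,-24,0,0,0,0,0],[-3,-24,0,0,0,0,0],[-3,-24,0,0,0,0,0],[-3,-24,0,0,0,0,0],[0,0,20,0,0,0,0],[0,0,20,0,0,0,0],[0,0,10,0,0,0,0],[0,0,0,0,0,0,0]]]'
```

```text
time: 11.8
eef_pos: [540.6, -172.9, 98.4]
tool_rot: [3.139, -0.005, 3.11]
force: [-0.1, 0.2, 0.1]
gripper_width: 0.002
gripper_force: 0.0
```

```bash
python3 -m inch '[[[0,0,0,0,0,0,0],[0,0,0,0,0,0,0]]]'
python3 - <<'E'
from h import *
I=env.read_camera("side")
cv2.imwrite("pics/b5.png",cv2.resize(I[190:290,260:380],None,fx=5,fy=5,interpolation=cv2.INTER_CUBIC)[...,::-1])
E
```

```text
time: 12.0
eef_pos: [542.9, -173.8, 101.5]
tool_rot: [-3.141, 0.001, 3.11]
force: [0.5, -0.7, 0.0]
gripper_width: -0.001
gripper_force: 0.0
```

View pics/b5.png

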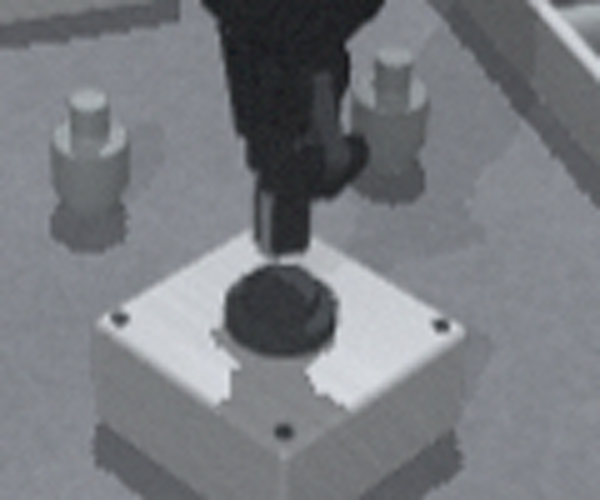

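The fingertips at (282,245) stand over the button at (280,290), with the chucks clear. Next is the press.

```bash
python3 -m inch '[[[0,0,9,0,0,0,0],[0,0,6,0,0,0,0],[0,0,3,0,0,0,0],[0,0,2,0,0,0,0],[0,0,2,0,0,0,0],[0,0,2,0,0,0,0],[0,0,1,0,0,0,0],[0,0,0,0,0,0,0],[0,0,0,0,0,0,0]]]'
```

```text
time: 12.95
eef_pos: [541.7, -173.4, 76.1]
tool_rot: [3.141, -0.001, 3.11]
force: [-1.9, 1.8, 5.2]
gripper_width: -0.001
gripper_force: 2.7
```

```bash
python3 -m inch '[[[0,0,0.5,0,0,0,0],[0,0,0.5,0,0,0,0],[0,0,0,0,0,0,0]]]'
```

```text
time: 13.25
eef_pos: [541.7, -173.4, 76.0]
tool_rot: [3.141, -0.001, 3.11]
force: [-4.7, 3.1, 10.4]
gripper_width: 0.0
gripper_force: 5.4
```

The force is above the 5 N spring with no more travel, so the button is fully in. I'll release it and check.

```bash
python3 -m inch '[[[0,0,-5,0,0,0,0],[0,0,-15,0,0,0,0],[0,0,-30,0,0,0,0],[0,0,-30,0,0,0,0],[0,0,-30,0,0,0,0],[0,0,0,0,0,0,0],[0,0,0,0,0,0,0],[0,0,0,0,0,0,0]]]'
python3 - <<'E'
from h import *
I=env.read_camera("side")
for r in env.silhouettes("side","stop_head")[:1]: print(r["conf"],r["position"],cv2.boundingRect(r["mask"].astype(np.uint8)))
cv2.imwrite("pics/b6.png",cv2.resize(I[100:320,190:390],None,fx=2.7,fy=2.7,interpolation=cv2.INTER_CUBIC)[...,::-1])
E
```

```text
time: 14.05
eef_pos: [541.7, -173.5, 183.6]
tool_rot: [3.141, -0.001, 3.109]
force: [0.4, -0.2, 0.2]
gripper_width: -0.001
gripper_force: 0.0
0.58 [267.3, 159.3] (257, 149, 27, 16)
```

View pics/b6.png

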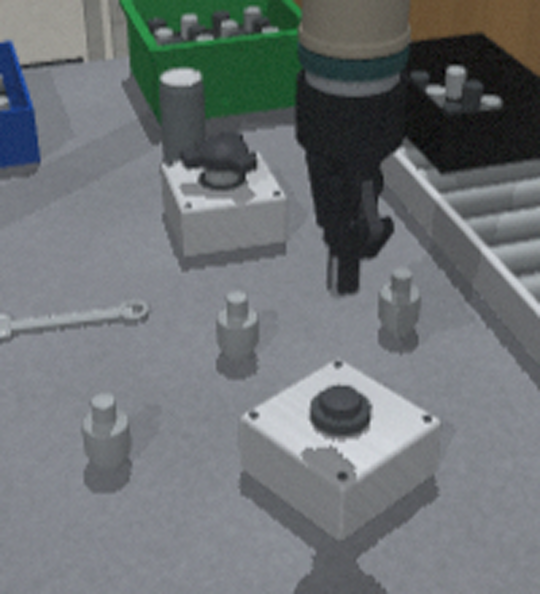

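The head at (222,155) and the start button at (340,405) look as they did at the start. The loose things haven't moved, and the arm is clear.

```bash
python3 -c "
from rig import env
print(env.finish_job())"
```

```text
the job is handed in; nothing more can be done
None
```

The mushroom head was pressed until it latched, twisted clockwise until it popped out, and the start button pressed fully in and released; the last picture showed nothing shoved, and the job is handed in (no verdict was returned).

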